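Stop the rub tester, clear its tile, reset the stop

TASK

The rub test is over: push the red emergency stop on the sloped console in until it latches and let go of it, so that the tester is safe to reach into. Then clear the blue tile from its nest (it lies flush, but pressing its far end down tips its near end up) and lay it gently, glaze up, flat on both rails of the drying rack in front of the green tile. Last, twist the stop clockwise until it springs all the way out again; leave everything else where it is.

Things in the scene. Friction and masses are not known exactly. Their poses are not given: they have to be found in the camera images.
- console: Light-grey control console, 160 mm wide (y), 170 mm deep (x), on the left or right of the tester. A dark panel slopes up at 28 degrees from the front edge (robot side, 45 mm high) to the back (127 mm). On its upper half, midway across, the emergency stop on a yellow collar 60 mm across, 4 mm high. Origin: centre of the underside; x away from the robot, z up. Fixed.
- estop_top (a point): Centre of the top of the stop's red mushroom head, 40 mm across; straight rim from 16 to 5 mm below this point. z: the button's axis, out of the panel, 28 degrees off vertical, leaning to the console's front (-x). Moves and turns with the head. Stands 36 mm above the panel along z when out, 30 mm when latched. Fingers have free room all round down to 8 mm above the panel.
- estop_push (a joint): How far the mushroom head is pushed in along its axis (m): 0 out, about 0.0058 latched, 0.008 end stop. A spring resists with 6 N at the start and 11 N at the end. Past about 0.0063 it latches and stays in when let go. Pulling alone does not release it. Do not push it with more than 80 N.
- estop_twist (a joint): Turn of the mushroom head (rad), growing clockwise seen from above the head: 0 at rest, end stop 1.2. A light spring (up to 0.11 N m) turns it back. When latched it resists being drawn out until a turn of 0.6 to 1.05 (it differs from start to start) frees it; then its spring drives it 5.8 mm out. A tight grip keeps it from rising; if it turns back before it has risen it catches again.
- tester: Rub tester: base 300 mm deep (x from -110 to +190 mm), 240 mm wide (y), flat steel bed 62 mm above the bench. Behind the bed, from x = +100 mm, the drive housing 125 mm high, with the parked rubbing arm up to 161 mm. In the bed is the nest, a recess 14 mm deep, 43 mm wide (y, centred), x from -86 to +7.5 mm. Origin: at bench height; x away from the robot, z up. Fixed.
- nest_edge (a point): Point at bed height over the edge inside the nest about which the tile tips (x = -37 mm of the tester; axes as the tester). From this edge to the nest's far end (+44.5 mm in x) there is no floor but a well, 40 mm deep below the bed. The tile's far end pressed down into the well tips the tile; past 25 degrees it stays, at about 36 degrees, its near end some 30 mm proud of the bed.
- tile: Ceramic test tile, blue glaze on top, 90 x 40 x 14 mm, 95 to 160 g, lying in the tester's nest flush with the bed, with gaps of only 1 to 2.5 mm round it. Origin: centre of its underside; x along its length (in the nest +x is the far end, over the well), z out of the glaze.
- rack: Drying rack: steel tray 260 (x) x 150 mm (y), floor 4 mm, rim 10 mm high, with two parallel white rails along x, 6 mm wide, 240 mm long, their centres 12 mm either side of the middle, tops 28 mm above the bench. The green tile lies lengthwise on the far half. Stands across the tester from the console. Origin: centre of the underside; x away from the robot, z up. Fixed.
- rack_free (a point): Middle of the free near half of the rack: on the centre line between the rails, at the height of their tops, 55 mm before the rack's centre; axes as the rack. A tile laid lengthwise on the rails here clears the green tile by about 30 mm.
- tile_done: An earlier tile, green glaze, 90 x 40 x 14 mm, lying on the rack's rails; stays there. Origin: centre of its underside.
- jug: White plastic measuring jug, 104 mm across, 150 mm high, bystander. Origin: centre of the underside.
- wash_bottle: White wash bottle with red cap and spout, 66 mm across, 160 mm high, bystander. Origin: centre of the underside.
- disc_weight: Polished steel disc weight, 84 mm across, 26 mm high, bystander. Origin: centre of the underside.
- rub_head: Spare aluminium rubbing head, 40 mm across, 36 mm high, bystander. Origin: centre of the underside.
- brush: Blue cleaning brush, 160 mm long, lying crosswise between robot and tester, bystander. Origin: at bench height under its middle.
- caliper: Steel caliper, 170 mm long, lying at the left, bystander. Origin: underside, middle of the beam.
- paper_box: Cardboard box of filter papers, 110 x 110 x 38 mm, bystander. Origin: centre of the underside.

How it is judged (in metres and radians):
On the way, in this order (a step that is already met when the one before it is completed fails the run):
1. the emergency stop has been pushed in, has latched, and stays in with nothing touching it (value of joint estop_push above 0.004 m and contact force between each of the arm, the fingers and console below 0.3 N), for 0.2 s.
2. the blue tile lies flat on both rails of the rack, released, the stop still latched (value of joint estop_push above 0.004 m and x of tile in the frame of rack between -0.115 and 0.05 m and y of tile in the frame of rack between -0.014 and 0.014 m and z of tile in the frame of rack between 0.025 and 0.031 m and angle between tile's own z axis and vertical below 0.06 rad and contact force between the fingers and tile below 0.1 N and linear speed of tile below 0.02 m/s), for 0.2 s.
3. the latched stop is being turned clockwise, at least 0.4 rad (value of joint estop_twist above 0.4 rad), for 0.05 s.
At the end, for the whole second after the job is handed in: The stop is out (pushed in less than 1.5 mm) and turned back (less than 0.1 rad); the blue tile lies still, glaze up and level (within 0.06 rad), on both rails (its middle within 14 mm of the middle between them, and 115 mm before to 50 mm behind the rack's centre) (value of joint estop_push below 0.0015 m and value of joint estop_twist below 0.1 rad and x of tile in the frame of rack between -0.115 and 0.05 m and y of tile in the frame of rack between -0.014 and 0.014 m and z of tile in the frame of rack between 0.025 and 0.031 m and angle between tile's own z axis and vertical below 0.06 rad and linear speed of tile below 0.02 m/s); the robot touches nothing.
It fails at once if the console is pushed with more than 80 N (contact force between any of the arm, the fingers and console above 80 N).
It fails at once if the blue tile is let fall (faster than 0.45 m/s with no finger on it) (linear speed of tile above 0.45 m/s and contact force between the fingers and tile below 0.1 N).
It fails at once if the blue tile is banged on the rack (more than 60 N) (contact force between tile and rack above 60 N).
It fails at once if the green tile is shifted more than 12 mm (distance of tile_done from where it was at the start of the episode above 0.012 m).
It fails at once if a bystander is shifted more than 20 mm (distance of any of jug, wash_bottle, disc_weight, rub_head, brush, caliper, paper_box from where it was at the start of the episode above 0.02 m).
It also fails if it takes over 69 s, if anything falls off the work surface, if the arm or the gripper's body presses on something with over 40 N, if the wrist force passes 120 N, or if a joint passes its speed limit or range.

ROBOT

A 6-joint arm with a two-finger parallel gripper is mounted at the origin on the work surface. World frame = base frame: x ahead of the robot, y to its left, z up, the work surface at z = 0. Lengths are in mm, angles in degrees, forces in N, time in s.
With the tool pointing down it reaches from about 325 to 900 mm from the base axis. Payload 6.1 kg.
Tool frame: the origin (TCP) lies midway between the tips of the shut fingers; the grasp point (between the pads) lies 19 mm behind it; z points along the fingers, y is the line along which they close (so a half turn about z gives the same grasp; the last joint's range is limited). The gripper opens to 85 mm and grips with 20 to 120 N. Pads are 22 mm wide; open, the fingers measure 114 mm over their backs; the gripper's body (76 mm by 85 mm) begins 54 mm behind the grasp point. The pads swing forward as they close: fully open they stand 13 mm farther back than shut.
Start: joints at [60.269, 12.628, 87.462, -0, 79.91, -7.225], TCP at [239.233, 577.393, 231.3] pointing down, gripper open.
Joint ranges: [-170.65, 170.65], [-52.31, 119.04], [5.05, 147.46], [-71.25, 251.25], [11.57, 151.72], [-153.62, 153.62]. Speed limits (degrees/s): [147.25, 147.25, 172.46, 180, 180, 180].

INTERFACE

Orientations are given as a 3x3 rotation matrix whose columns are the frame's x, y, z axes.
In Python, from bench import ctrl, imaging, status gives the robot as it stands. The module is installed in compiled form; this text tells all that it offers. Calls block until the motion is done:
- ctrl.move_pose(position, orientation): joint-space move of the TCP to a pose.
- ctrl.move_l(position, ori=None, vel=150): straight line of the TCP; ori=None keeps the orientation; vel is the mean speed in mm/s.
- ctrl.move_joints(angles): joint-space move.
- ctrl.open_jaws() and ctrl.grasp(strength=None): open the fingers fully, or close them until they stop; strength is the grip in N (None keeps the last).
- ctrl.hold(seconds).
- ctrl.inverse_kinematics(position, orientation): joint angles nearest the present ones, or None.
- imaging.grab_frame(name): name is "scene" or "top"; returns (picture, depth): 384x512x3 uint8, red, green, blue; 384x512 float32, mm along the optical axis (not along the pixel's ray), 0 where there is no reading.
- imaging.camera_info(name): a dict with "fx", "fy", "cx", "cy" (pixels), "T" (4x4, takes a point from camera to world coordinates). Camera axes: x right, y down, z forward; pixel columns grow to the right and rows downward; lengths in mm; the calibration is good to about 2 mm. A picture is of the moment at which its call begins. camera_info takes no time and is no camera call.
A pose or a line that the arm cannot do raises ctrl.IKError and nothing moves.
- ctrl.hand_in(): hands the job in; it is judged then, once.
Readings, each from a call of its own:
- status.current_time(): time.
- status.current_joint_pos(): joint angles.
- status.current_joint_velocities(): joint speeds.
- status.current_tau(): joint torques, N m.
- status.current_tcp_pos(): TCP position.
- status.current_tcp_rot(): TCP orientation.
- status.current_wrist_force(): force on the tool from outside, world axes, zero at the start.
- status.current_wrist_torque(): the same for the moment, N m.
- status.current_width(): finger opening in mm.
- status.current_finger_force(): force on a finger pad.
Only numpy, scipy, OpenCV 4.12 (cv2) and the standard library are available. Lean on these libraries where they do the work, as an engineer would, in place of code of your own. Each camera call takes 0.05 s, during which the arm holds its last target. There are 200 camera calls.

## Working session

There is one attempt and no reset: what is moved stays moved. The work goes in short steps, each a Python script; the robot and the scene stay as the last script left them, time stands still between calls to the robot, and variables do not carry over. Pictures are saved under pics/ and viewed, at most 10 in all, crops included, and the job is handed in when it is done.

```bash
mkdir -p pics
python3 - <<'E'
from bench import ctrl, imaging, status
import numpy as np, cv2
for n in ("scene","top"):
    p,d=imaging.grab_frame(n); c=imaging.camera_info(n)
    np.savez(f"{n}.npz",p=p,d=d,T=c["T"],k=[c[k] for k in("fx","fy","cx","cy")])
    cv2.imwrite(f"pics/{n}.png",p[:,:,::-1]); print(n,np.round(c["T"],3),c["fx"],c["fy"],c["cx"],c["cy"])
a=[cv2.imread(f"pics/{n}.png") for n in("scene","top")]
cv2.imwrite("pics/a.png",cv2.resize(a[0],(800,600)));cv2.imwrite("pics/b.png",cv2.resize(a[1],(800,600)))
print(status.current_time(),status.current_tcp_rot(),status.current_width())
E
```

```text
scene [[-2.160000e-01  6.770000e-01 -7.040000e-01  1.354253e+03]
 [ 9.760000e-01  1.330000e-01 -1.710000e-01  2.128360e+02]
 [-2.200000e-02 -7.240000e-01 -6.890000e-01  8.805470e+02]
 [ 0.000000e+00  0.000000e+00  0.000000e+00  1.000000e+00]] 348.20718036617615 348.20718036617615 251.00377222867402 189.39347147517526
top [[ 1.800000e-02 -9.820000e-01  1.870000e-01  3.436570e+02]
 [-1.000000e+00 -1.600000e-02  1.200000e-02  2.227000e+01]
 [-8.000000e-03 -1.880000e-01 -9.820000e-01  1.250476e+03]
 [ 0.000000e+00  0.000000e+00  0.000000e+00  1.000000e+00]] 359.4629125503663 359.4629125503663 252.74698141016466 194.1407790018273
0.1 [[-9.23842382e-01  3.82772049e-01 -9.00794430e-04]
 [ 3.82773024e-01  9.23841187e-01 -1.50766904e-03]
 [ 2.55097428e-04 -1.73764836e-03 -9.99998458e-01]] 85.2635620846086
```

View pics/a.png

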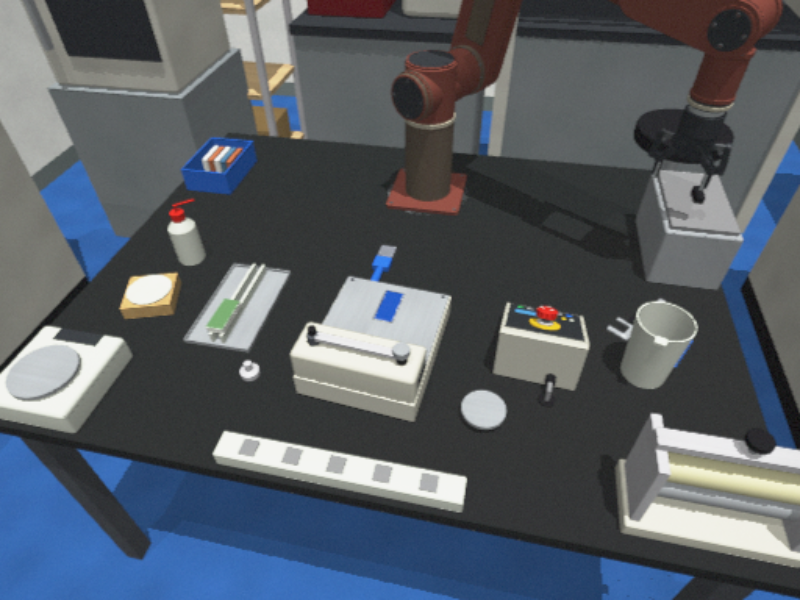

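View pics/b.png

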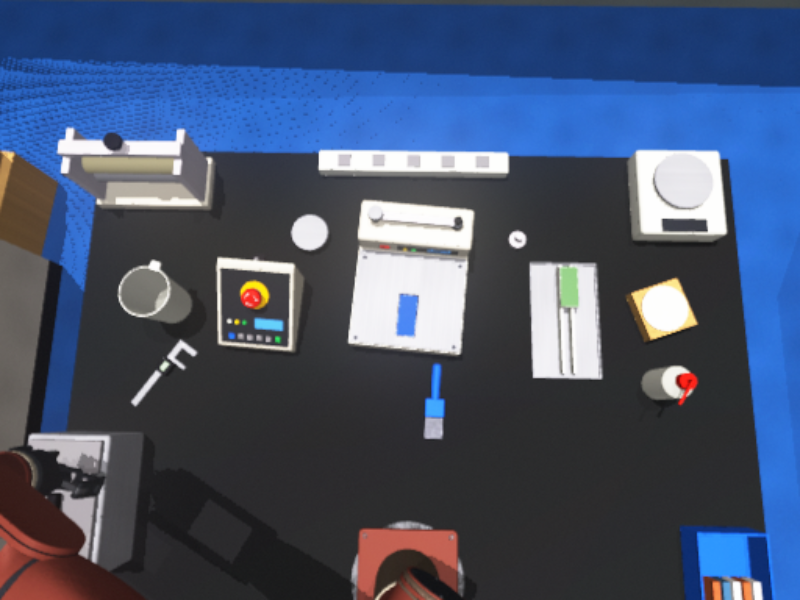

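The console is on the left, with the red stop at about (253,295) in the top view. The blue tile is at (407,315), and the rack is on the right at (566,320) with the green tile on its far half. Next I measure all of these from both cameras.

```bash
cat > see.py <<'E'
import numpy as np, cv2
def cloud(p,d,T,k):
    v,u=np.mgrid[:384,:512]; fx,fy,cx,cy=k
    c=np.stack([(u-cx)/fx*d,(v-cy)/fy*d,d],-1)
    return c@T[:3,:3].T+T[:3,3]
def masks(p):
    h=cv2.cvtColor(p,cv2.COLOR_RGB2HSV); H,S,V=[h[...,i].astype(int) for i in range(3)]
    return dict(red=((H<6)|(H>174))&(S>150)&(V>90),yel=(H>20)&(H<32)&(S>150)&(V>100),
      blue=(H>100)&(H<125)&(S>130)&(V>80),green=(H>40)&(H<75)&(S>80)&(V>60)),S,V
def onplane(T,k,uv,z):
    fx,fy,cx,cy=k; uv=np.atleast_2d(uv).astype(float)
    r=np.c_[(uv[:,0]-cx)/fx,(uv[:,1]-cy)/fy,np.ones(len(uv))]@T[:3,:3].T
    return T[:3,3]+r*((z-T[2,3])/r[:,2])[:,None]
def rect(P):
    (c,s,a)=cv2.minAreaRect(P[:,:2].astype(np.float32)); return np.round(c,1),np.round(s,1),round(a,1)
E
python3 - <<'E'
from see import *
roi={'red':(400,800,100,420),'yel':(400,800,100,420),'blue':(400,800,-150,150),'green':(400,800,-500,-100)}
for n in("scene","top"):
    f=np.load(n+".npz"); W=cloud(f['p'],f['d'],f['T'],f['k']); m,S,V=masks(f['p'])
    for c,(a,b,e,g) in roi.items():
        q=m[c]&(f['d']>0)&(W[...,0]>a)&(W[...,0]<b)&(W[...,1]>e)&(W[...,1]<g)&(W[...,2]>20)
        P=W[q]
        if c=='blue': P=P[(P[:,2]>45)]
        if len(P)>5: print(n,c,len(P),'mean',P.mean(0).round(1),'z',np.percentile(P[:,2],[5,50,95]).round(1),rect(P))
    def plane(box,zr,extra=None):
        q=(f['d']>0)&(W[...,0]>box[0])&(W[...,0]<box[1])&(W[...,1]>box[2])&(W[...,1]<box[3])&(W[...,2]>zr[0])&(W[...,2]<zr[1])
        return W[q]
    P=plane((450,760,-130,130),(55,68)); print(n,'bed',len(P),np.median(P[:,2]),rect(P))
    P=plane((400,800,-500,-180),(22,35)); print(n,'rails',len(P),np.median(P[:,2]),rect(P))
    P=plane((400,800,-500,-150),(2.5,14)); print(n,'tray',len(P),np.median(P[:,2]),rect(P))
    P=plane((400,800,130,420),(40,170)); print(n,'console',len(P),rect(P),P[:,2].max())
    P=plane((700,900,-150,150),(115,135)); print(n,'housing',len(P),rect(P),np.median(P[:,2]))
    q=(W[...,0]>480)&(W[...,0]<530)&(W[...,1]>-20)&(W[...,1]<20); print('table z',np.median(W[...,2][(W[...,0]>300)&(W[...,0]<420)&(W[...,1]>-300)&(W[...,1]<-100)&(f['d']>0)]))
E
python3 - <<'E'
import cv2
a=cv2.imread('pics/top.png')
b=cv2.resize(a[150:250,130:230],(400,400),interpolation=cv2.INTER_CUBIC);c=cv2.resize(a[150:250,310:410],(400,400),interpolation=cv2.INTER_CUBIC)
cv2.imwrite('pics/c.png',cv2.hconcat([b,c]))
E
```

```text
scene red 83 mean [577.5 326.7 130.5] z [124.7 131.9 137.5] (array([541.8, 316.7]), array([97.1, 33.2]), 18.5)
scene yel 73 mean [585.4 329.7 107.2] z [ 73.8 110.8 117.3] (array([558.8, 331.8]), array([60.3, 94.2]), 74.9)
scene blue 195 mean [548.3   7.1  61.5] z [58.5 61.6 64.4] (array([547.4,   5.9]), array([38.4, 89.5]), 85.0)
scene green 153 mean [ 621.6 -348.2   42. ] z [39.7 42.  44.7] (array([ 621.1, -348.6]), array([84. , 33.9]), 1.1)
scene bed 2445 61.25664003501356 (array([612.7,   3.9]), array([240.7, 268.6]), 85.0)
scene rails 235 27.70201562632792 (array([ 619.7, -384.8]), array([331.9, 217.4]), 17.6)
scene tray 1716 4.408389613323607 (array([ 600.6, -327. ]), array([397., 345.]), 0.0)
scene console 2207 (array([563.5, 267.9]), array([282.9, 184. ]), 86.2) 139.07052302169757
scene housing 1403 (array([736.3,  -5.7]), array([238.5,  87.4]), 86.2) 124.09060341675536
table z -0.6056171984658931
top red 101 mean [564.3 329.7 131.6] z [123.7 132.2 138.8] (array([563.8, 330. ]), array([35.5, 38.5]), 52.2)
top yel 129 mean [580.1 327.5 107.4] z [ 74.1 111.1 118.6] (array([566.2, 348.7]), array([56.6, 98.5]), 31.8)
top blue 273 mean [547.8  10.9  62.6] z [58.8 62.3 66.2] (array([597. ,  -9.6]), array([ 58. , 197.3]), 66.6)
top green 216 mean [ 618.7 -345.4   41.7] z [38.1 41.7 45.2] (array([ 620.3, -346.4]), array([35.1, 80.8]), 85.2)
top bed 4245 61.73097092460398 (array([581. ,   8.9]), array([239.5, 213.7]), 85.2)
top rails 280 27.966118493126714 (array([ 614.1, -383. ]), array([329.2, 219.8]), 17.5)
top tray 2707 4.439215452961207 (array([ 599.9, -325. ]), array([399.7, 349.9]), 0.0)
top console 2824 (array([553.9, 269.7]), array([287.7, 171.4]), 85.9) 140.23312663969364
top housing 1097 (array([740.2,  -3.2]), array([240.5,  80.3]), 89.9) 124.69554166128364
table z -0.013662887234772825
```

View pics/c.png

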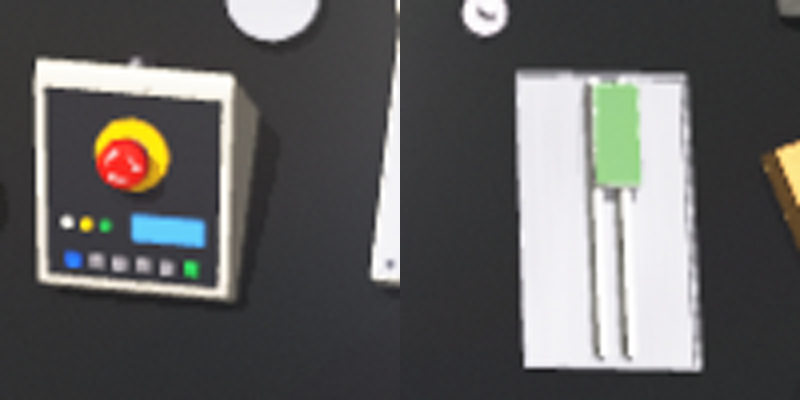

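```bash
cat > fit.py <<'E'
from see import *
from scipy.optimize import least_squares
def comp(m,near):
    n,l,s,c=cv2.connectedComponentsWithStats(m.astype(np.uint8),connectivity=8)
    ok=[i for i in range(1,n) if s[i,4]>20]; i=min(ok,key=lambda i:np.hypot(*(c[i]-near))); return l==i
def proj(T,k,P):
    c=(P-T[:3,3])@T[:3,:3]; return np.c_[c[:,0]/c[:,2]*k[0]+k[2],c[:,1]/c[:,2]*k[1]+k[3]]
def pca(T,k,m,z):
    v,u=np.nonzero(m); P=onplane(T,k,np.c_[u,v],z)[:,:2]; c=P.mean(0); w,V=np.linalg.eigh(np.cov((P-c).T)); a=V[:,1]
    a=a*np.sign(a[0]); return c,np.degrees(np.arctan2(a[1],a[0])),np.sqrt(12*w[::-1])
E
python3 - <<'E'
from fit import *
for n in("scene","top"):
    f=np.load(n+".npz"); T,k,p,d=f['T'],f['k'],f['p'],f['d']; W=cloud(p,d,T,k); M,S,V=masks(p)
    near=lambda x,y,z:proj(T,k,np.array([[x,y,z]]))[0]
    print(n,'tile',*pca(T,k,comp(M['blue'],near(547,8,62)),62))
    print(n,'green',*pca(T,k,comp(M['green'],near(620,-346,42)),42))
    # tray: bright comp
    br=comp((V>120),near(570,-380,8)); print(n,'tray',*pca(T,k,br,8))
    # rails by depth and bright tall: along near half
    q=(d>0)&(abs(W[...,2]-28)<5)&(W[...,0]>480)&(W[...,0]<565)&(W[...,1]>-385)&(W[...,1]<-310); P=W[q]; print('rails ymean',P[:,:2].mean(0),len(P))
    # bed
    br=comp((d>0)&(abs(W[...,2]-62)<4)&(W[...,0]<690)&(abs(W[...,1])<160),near(600,60,62)); print(n,'bed',*pca(T,k,br,62))
    # panel
    q=(d>0)&(W[...,0]>500)&(W[...,0]<620)&(W[...,1]>265)&(W[...,1]<385)&~cv2.dilate((M['red']|M['yel']).astype(np.uint8),np.ones((7,7))).astype(bool)&(W[...,2]>45)
    P=W[q]; 
    for _ in range(6):
        c=P.mean(0); nn=np.linalg.svd(P-c)[2][2]; nn*=np.sign(nn[2]); r=(P-c)@nn; P=P[abs(r)<max(4,2*r.std())]
    print(n,'panel',len(P),c.round(1),nn.round(4),'tilt',np.degrees(np.arccos(nn[2])),'yaw',np.degrees(np.arctan2(-nn[1],-nn[0])),r.std())
    # stop head: match the outline of red
    red=comp(cv2.morphologyEx(M['red'].astype(np.uint8),cv2.MORPH_CLOSE,np.ones((3,3))),near(572,328,133))
    v,u=np.nonzero(red); hu=cv2.convexHull(np.c_[u,v].astype(np.float32)); 
    im=np.zeros((384,512),np.uint8); cv2.fillConvexPoly(im,hu.astype(int),1); v,u=np.nonzero(im); cen=np.array([u.mean(),v.mean()])
    ya=np.radians(-4.5); t=np.radians(28); az=np.array([-np.sin(t)*np.cos(ya),-np.sin(t)*np.sin(ya),np.cos(t)]); ay=np.array([-np.sin(ya),np.cos(ya),0]); ax=np.cross(ay,az)
    th=np.linspace(0,2*np.pi,40)
    def model(s):
        b=np.array([s[0],s[1],0]); b[2]=c[2]-((b[:2]-c[:2])@nn[:2])/nn[2]
        top=b+36*az; pts=[top-dz*az+r*(np.cos(a)*ax+np.sin(a)*ay) for r,dz in((20,16),(20,5),(15,1.5),(8,0)) for a in th]
        return np.array(pts),top
    def cc(s):
        uv=proj(T,k,model(s)[0]); im=np.zeros((384*8,512*8),np.uint8); cv2.fillConvexPoly(im,cv2.convexHull((uv*8+3.5).astype(np.float32)).astype(int),1); m=cv2.moments(im,True); return np.array([m['m10'],m['m01']])/m['m00']/8,m['m00']/64
    g=lambda s:(cc(s)[0]-0.44)-cen
    s=least_squares(g,[585,328],diff_step=2e-3).x; print(n,'stop base',s,'top',model(s)[1],'res',g(s),'area',cc(s)[1],im.sum())
E
```

```text
scene tile [548.94489939   7.23114719] -4.9911840396676475 [86.40553299 36.19676408]
scene green [ 621.84504725 -348.33130821] -0.9939161865433551 [81.35792071 31.50449927]
scene tray [ 561.6211001  -345.54591008] 0.5509227797860212 [263.20158429 154.41955818]
rails ymean [ 523.18346868 -342.66652437] 78
scene bed [565.3403525   12.21623373] 82.45479791154622 [237.84437097 160.16700338]
scene panel 168 [567.7 311.6  95.1] [-0.4658  0.0329  0.8843] tilt 27.836130965789717 yaw -4.039628097186558 0.7368706171872741
scene stop base [584.86262291 326.94150745] top [568.01374672 328.26754276 135.33187513] res [ 0.00035613 -0.00102186] area 95.796875 97
top tile [546.27474263  11.55410459] -4.799197731674319 [85.16741081 36.63909216]
top green [ 618.25713245 -345.34479587] -1.4487273432661159 [81.57677529 32.77497824]
top tray [ 549.51471945 -342.5403579 ] 0.2371799319438883 [262.9015385  152.91162733]
rails ymean [ 522.14875646 -340.53170637] 99
top bed [578.2534315    8.32814431] 84.4046206332569 [237.08320517 208.26477762]
top panel 768 [554.  316.6  90.6] [-0.465   0.0299  0.8848] tilt 27.774610379250888 yaw -3.6784983888440226 1.9069904974057255
top stop base [576.68617005 330.76072033] top [559.83729386 332.08675564 133.81884429] res [ 0.00432661 -0.00296463] area 135.828125 128
```

Tile yaw is about -4.9°, console about -4°, rack about 0.4°. The two views disagree by a few mm, so I'll bring the shut fingers over the stop and use the known TCP to check them.

```bash
cat > rob.py <<'E'
from bench import ctrl, imaging, status
from fit import *
def Rt(zdir,yref):
    z=np.array(zdir,float); z/=np.linalg.norm(z); y=np.array(yref,float); y-=z*(y@z); y/=np.linalg.norm(y); return np.c_[np.cross(y,z),y,z]
def rotax(a,ang): return cv2.Rodrigues(np.array(a,float)/np.linalg.norm(a)*ang)[0]
YC=np.radians(-4.0); t=np.radians(28)
AZ=np.array([-np.sin(t)*np.cos(YC),-np.sin(t)*np.sin(YC),np.cos(t)]); AY=np.array([-np.sin(YC),np.cos(YC),0.])
def snap(name):
    out=[]
    for n in("scene","top"):
        p,d=imaging.grab_frame(n); c=imaging.camera_info(n)
        f=dict(p=p,d=d,T=c["T"],k=[c[k] for k in("fx","fy","cx","cy")]); np.savez(f"{n}_{name}.npz",**f); out.append(f)
    return out
def crops(fs,P,name,w=40,marks=()):
    im=[]
    for f in fs:
        u,v=proj(f['T'],f['k'],np.array([P],float))[0].round().astype(int)
        u=np.clip(u,w,512-w);v=np.clip(v,w,384-w)
        c=cv2.resize(f['p'][v-w:v+w,u-w:u+w,::-1],(400,400),interpolation=cv2.INTER_CUBIC)
        for m in marks:
            q=(proj(f['T'],f['k'],np.array([m],float))[0]-[u-w,v-w]+.5)*400/(2*w); cv2.drawMarker(c,tuple(int(x) for x in q),(255,0,255),0,14,1)
        im.append(c)
    cv2.imwrite(f'pics/{name}.png',cv2.hconcat(im))
E
python3 - <<'E'
from rob import *
top=np.array([564,330,134.5]); R=Rt(-AZ,-AY)
print([ctrl.inverse_kinematics(top+60*AZ,Rt(-AZ,s*AY)) for s in(1,-1)])
print(ctrl.inverse_kinematics(top-25*AZ,R))
for a in(-60,-30,0,30,60,90): print(a,ctrl.inverse_kinematics(top-25*AZ,rotax(AZ,np.radians(a))@R))
ctrl.grasp(20); ctrl.move_pose(top+40*AZ,R); ctrl.hold(.3)
fs=snap('s1'); P=status.current_tcp_pos(); print(P,status.current_wrist_force(),status.current_time(),status.current_width())
crops(fs,P-25*AZ,'d',30,[P,top])
E
```

```text
[array([ 33.25804318,   1.4546418 , 108.97404083, -22.18469706,
        48.82622331, -41.08717787]), array([ 33.25804318,   1.4546418 , 108.97404083, -22.18469706,
        48.82622331, 138.91282213])]
[ 30.67445427  10.95643955 107.61452601 -24.32748349  40.41725625
 140.40999968]
-60 None
-30 None
0 [ 30.67445427  10.95643955 107.61452601 -24.32748349  40.41725625
 140.40999968]
30 [ 30.67445427  10.95643955 107.61452601 -24.32748349  40.41725625
 110.40999968]
60 [ 30.67445427  10.95643955 107.61452601 -24.32748349  40.41725625
  80.40999968]
90 [ 30.67445427  10.95643955 107.61452601 -24.32748349  40.41725625
  50.40999968]
[545.22566629 331.42145524 169.84269302] [0.24931428 0.36352068 0.4632788 ] 3.45 0.36900070537008134
```

View pics/d.png

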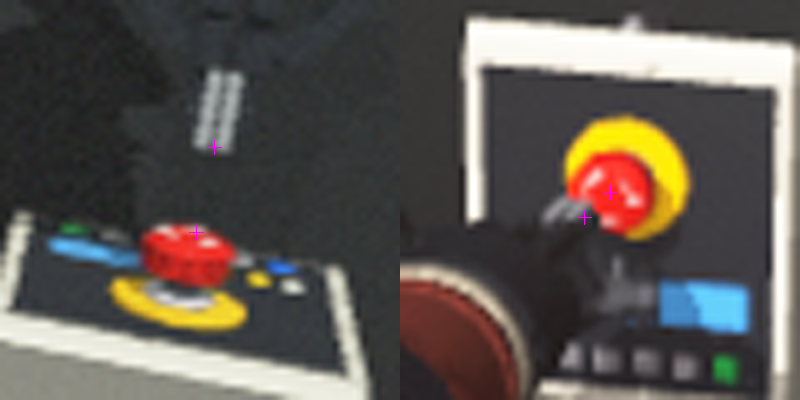

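Left crop (scene): the projected TCP (215,147) matches the fingertips, and the head centre (188,236) lies about 4 mm left (-y) of my mark. Right crop (top): the tips are seen about 4 mm off towards +y. So I trust the scene camera for y, giving a head at about (565,327). Pushing now, with the force watched.

Run:
```python
from rob import *
top=np.array([565,327,135.]); R=Rt(-AZ,-AY)
ctrl.move_l(top+10*AZ,R,80); ctrl.hold(.3); f0=np.array(status.current_wrist_force())
h=6; log=[]
while h>-16:
    ctrl.move_l(top+h*AZ,R,40); F=(np.array(status.current_wrist_force())-f0)@AZ
    pos=(np.array(status.current_tcp_pos())-top)@AZ
    log.append((round(h,1),round(pos,1),round(F,1)))
    if F>22: break
    h-=1 if F<9 else .5
print(log)
ctrl.move_l(top+40*AZ,R,120); ctrl.hold(.2)
print(status.current_wrist_force(),status.current_time())
fs=snap('s2'); crops(fs,top,'e',30,[top-6*AZ])
```

```text
[(6, np.float64(5.8), np.float64(-0.2)), (5, np.float64(4.9), np.float64(0.4)), (4, np.float64(3.9), np.float64(0.1)), (3, np.float64(2.9), np.float64(0.5)), (2, np.float64(1.9), np.float64(0.6)), (1, np.float64(0.9), np.float64(0.3)), (0, np.float64(-0.0), np.float64(0.3)), (-1, np.float64(-0.9), np.float64(1.0)), (-2, np.float64(-1.6), np.float64(5.9)), (-3, np.float64(-2.6), np.float64(8.1)), (-4, np.float64(-3.6), np.float64(8.9)), (-5, np.float64(-4.5), np.float64(9.6)), (-5.5, np.float64(-4.9), np.float64(9.4)), (-6.0, np.float64(-5.4), np.float64(10.0)), (-6.5, np.float64(-6.0), np.float64(8.9)), (-7.5, np.float64(-7.1), np.float64(7.3)), (-8.5, np.float64(-7.9), np.float64(10.2)), (-9.0, np.float64(-8.3), np.float64(10.4)), (-9.5, np.float64(-8.8), np.float64(11.3)), (-10.0, np.float64(-9.1), np.float64(12.8)), (-10.5, np.float64(-9.2), np.float64(18.0)), (-11.0, np.float64(-9.2), np.float64(22.7))]
[-0.71417368 -0.07553103 -0.13115356] 10.55
```

The end stop was felt at -9.2 mm and the force dipped at about 6.3 mm of travel, so the stop has latched. Its latched top is at about -7.0 mm on that axis. Next I tip the tile.

```bash
cat >> rob.py <<'E'
YT=np.radians(-4.9); UX=np.array([np.cos(YT),np.sin(YT),0]); UY=np.array([-np.sin(YT),np.cos(YT),0]); DN=np.array([0,0,-1.])
EDGE=np.array([549.2,7.1,62.])
E
python3 - <<'E'
from rob import *
R=Rt(DN,UY); top=np.array([565,327,135.])
j=[ctrl.inverse_kinematics(EDGE+28*UX+[0,0,60],Rt(DN,s*UY)) for s in(1,-1)]; print(j)
s=1 if abs(j[0][5])<abs(j[1][5]) else -1; R=Rt(DN,s*UY)
ctrl.move_l(top+90*AZ,None,200)
P=EDGE+28*UX
ctrl.move_pose(P+[0,0,60],R); ctrl.move_l(P+[0,0,8],R,150); ctrl.hold(.3); f0=np.array(status.current_wrist_force()); log=[]
h=4
while h>=-14:
    ctrl.move_l(P+[0,0,h],R,40); F=np.array(status.current_wrist_force())-f0
    log.append((h,round(float(status.current_tcp_pos()[2]-62),1),F.round(1).tolist()))
    if F[2]>25: break
    h-=1.5
print(log,status.current_time())
ctrl.move_l(P+[0,0,70],R,150)
ctrl.move_pose(EDGE-150*UX+[0,0,150],R); ctrl.hold(.1)
fs=snap('s3'); crops(fs,EDGE,'f',35,[EDGE]); print(status.current_time())
E
```

```text
[array([-7.36023858e+00,  1.20127667e+01,  1.00461235e+02, -2.54444375e-14,
        6.75259980e+01, -9.24602386e+01]), array([-7.36023858e+00,  1.20127667e+01,  1.00461235e+02, -2.54444375e-14,
        6.75259980e+01,  8.75397614e+01])]
[(4, 3.7, [-0.7, -0.9, 0.3]), (2.5, 2.3, [-1.1, -1.1, 0.7]), (1.0, 0.9, [-0.5, -0.5, 0.9]), (-0.5, -0.6, [-0.8, -0.4, 0.8]), (-2.0, -2.1, [-0.9, -0.2, 0.9]), (-3.5, -3.7, [-1.2, -0.6, 0.5]), (-5.0, -5.2, [0.1, -0.1, 0.2]), (-6.5, -6.7, [-0.5, -0.5, -0.1]), (-8.0, -8.2, [-1.0, -0.3, -0.0]), (-9.5, -9.7, [-0.3, -0.9, -0.2]), (-11.0, -10.8, [-0.3, -0.1, 0.3]), (-12.5, -11.6, [0.1, -0.7, 5.8]), (-14.0, -12.3, [1.1, -0.1, 8.2])] 16.4
18.1083
```

View pics/f.png

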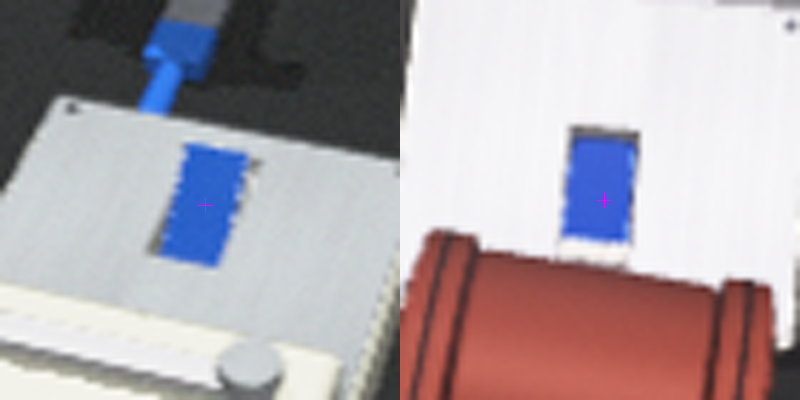

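The tile is tipped: in the top view its white near end face shows at (595,250) and the glaze is foreshortened. I'll measure the tilt and the near end, then check IK for the grasp.

```bash
cat >> rob.py <<'E'
def tileplane(fs,c,rad=80):
    for n,f in zip(("scene","top"),fs):
        W=cloud(f['p'],f['d'],f['T'],f['k']); M=masks(f['p'])[0]
        q=(f['d']>0)&(np.linalg.norm(W-c,axis=-1)<rad)&cv2.erode(M['blue'].astype(np.uint8),np.ones((2,2))).astype(bool); P=W[q]
        if len(P)<15: print(n,'few',len(P)); continue
        for _ in range(5):
            m=P.mean(0); nn=np.linalg.svd(P-m)[2][2]; nn=nn*np.sign(nn[2]); r=(P-m)@nn; P=P[abs(r)<max(2,2*r.std())]
        e=np.linalg.svd(P-m)[2][0]; e=e*np.sign(e[0]); s=(P-m)@e
        print(n,len(P),'c',m.round(1),'n',nn.round(3),'e',e.round(3),'pitch',np.degrees(np.arcsin(e[2])).round(1),'ends',(m+e*s.min()).round(1),(m+e*s.max()).round(1))
E
python3 - <<'E'
from rob import *
fs=[dict(np.load(f'{n}_s3.npz')) for n in("scene","top")]
tileplane(fs,EDGE+np.array([0,0,5]))
G=EDGE-31*UX+np.array([0,0,3.])
for tl in(-10,0,15,36):
    d=DN*np.cos(np.radians(tl))-UX*np.sin(np.radians(tl))
    print(tl,[ctrl.inverse_kinematics(G,Rt(d,s*UY)) is not None for s in(1,-1)])
C=np.array([499,-347,40.])
for tl in(0,-20,-36):
    d=DN*np.cos(np.radians(tl))-np.array([1,0,0])*np.sin(np.radians(tl))
    print(tl,[ctrl.inverse_kinematics(C,Rt(d,[0,s,0])) for s in(1,-1)])
E
```

```text
scene 150 c [552.2   8.9  63.6] n [ 0.58  -0.068  0.812] e [ 0.796 -0.162 -0.584] pitch -35.7 ends [527.  14.  82.] [578.2   3.6  44.5]
top 145 c [554.6   9.   60. ] n [ 0.59  -0.058  0.805] e [ 0.804 -0.05  -0.593] pitch -36.3 ends [522.9  11.   83.4] [588.4   6.9  35.1]
-10 [True, True]
0 [True, True]
15 [True, True]
36 [True, True]
0 [array([-4.22447383e+01,  2.20107150e+01,  9.79343636e+01, -2.54444375e-14,
        6.00549214e+01, -1.32244738e+02]), array([-4.22447383e+01,  2.20107150e+01,  9.79343636e+01, -2.54444375e-14,
        6.00549214e+01,  4.77552617e+01])]
-20 [None, array([-50.76821982,  13.24967762, 111.8748158 ,  22.35734336,
        44.14490745,  24.54408847])]
-36 [None, array([-58.72469115,  11.32636883, 120.53970156,  51.55428385,
        39.89885932,  -7.12002607])]
```

Run:
```python
from rob import *
R=Rt(DN,-UY); P=EDGE-26.5*UX+UY*1; P[2]=63.8
ctrl.open_jaws(); ctrl.move_pose(P+[0,0,60],R); ctrl.move_l(P+[0,0,8],R,150); ctrl.hold(.2); f0=np.array(status.current_wrist_force())
ctrl.move_l(P,R,40); print('down',np.array(status.current_wrist_force())-f0)
ctrl.grasp(35); ctrl.hold(.2); print('grip',np.array(status.current_wrist_force())-f0,status.current_width(),status.current_finger_force(),status.current_tcp_pos())
f=np.array(status.current_wrist_force())-f0
if abs(f@UY)<12:
    ctrl.grasp(70); ctrl.hold(.1)
    print('grip',np.array(status.current_wrist_force())-f0,status.current_width())
    ctrl.move_l(P+[0,0,12],R,40); print('lift12',np.array(status.current_wrist_force())-f0,status.current_width())
    ctrl.move_l(P+[0,0,110],R,100); ctrl.hold(.2); print('lift',np.array(status.current_wrist_force())-f0,status.current_wrist_torque(),status.current_width())
    fs=snap('s4'); tileplane(fs,EDGE+np.array([0,0,110.])); crops(fs,P+[20,0,110],'g',35,[P+[0,0,110]])
print(status.current_time())
```

```text
down [0.86542461 0.75311963 1.62217963]
grip [-1.26447197  0.04973289  3.03506158] 38.716084852799256 39.490453004837036 [522.94912703  10.32965296  63.95564811]
grip [-2.12143248 -0.85795577  6.12597417] 38.28096706232176
lift12 [ 0.96919055  0.03901632 -0.9276177 ] 38.10952062011453
lift [ 0.21398828 -0.59557266 -0.08943756] [-0.00421286  0.05875377 -0.01096107] 38.317497173620275
scene 249 c [559.4   6.8 166.5] n [ 0.563 -0.07   0.824] e [ 0.823 -0.045 -0.566] pitch -34.5 ends [525.    8.7 190.3] [593.7   4.9 143. ]
top few 0
23.4833
```

View pics/g.png

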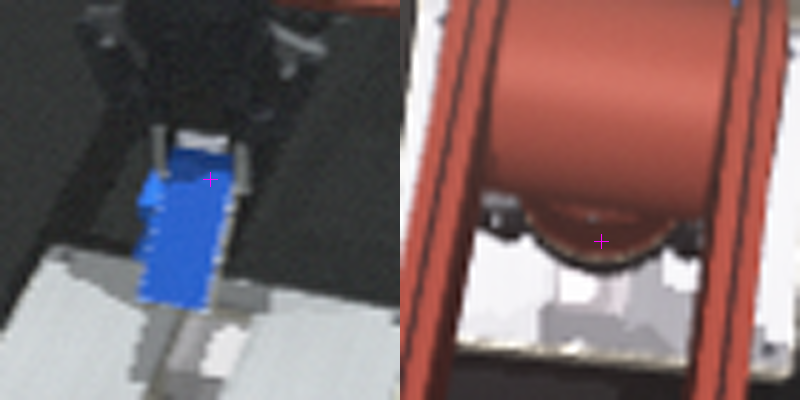

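The tile is held by its near end at about -35° pitch. I'll level it over the rack and measure there before lowering.

```bash
cat >> rob.py <<'E'
def Rplace(ang,yaw=0.4): return rotax([0,0,1],np.radians(yaw)-YT)@rotax(UY,np.radians(-ang))@Rt(DN,-UY)
E
python3 - <<'E'
from rob import *
P=np.array([471,-345,26.])+[0,0,70]; R=Rplace(35)
ctrl.move_pose(P,R); ctrl.hold(.3); print(status.current_tcp_pos(),status.current_width(),status.current_wrist_force(),status.current_time())
fs=snap('s5'); tileplane(fs,P+[29,0,16])
for n,f in zip(("scene","top"),fs):
    T,k=f['T'],f['k']; m=comp(masks(f['p'])[0]['blue'],proj(T,k,np.array([P+[29,0,16]]))[0]); print(n,*pca(T,k,m,P[2]+16))
crops(fs,P+[29,0,16],'h',40,[P+[29,0,16]])
E
```

```text
[ 471.60515502 -344.3917591    96.20951609] 38.280871169198406 [ 0.37658023  0.43179111 -2.1315974 ] 25.1667
scene 126 c [ 506.9 -344.5  111.8] n [-0.005 -0.015  1.   ] e [1.    0.016 0.005] pitch 0.3 ends [ 461.6 -345.2  111.5] [ 547.7 -343.8  112. ]
top 230 c [ 499.4 -343.3  111.9] n [ 0.008 -0.017  1.   ] e [ 0.998  0.06  -0.007] pitch -0.4 ends [ 457.5 -345.8  112.2] [ 539.  -340.9  111.7]
scene [ 503.93837691 -347.11156388] 1.2438870142083953 [89.86397814 38.81251028]
top [ 500.22552553 -341.88512977] 3.469967612524317 [85.10752405 37.04978927]
```

View pics/h.png

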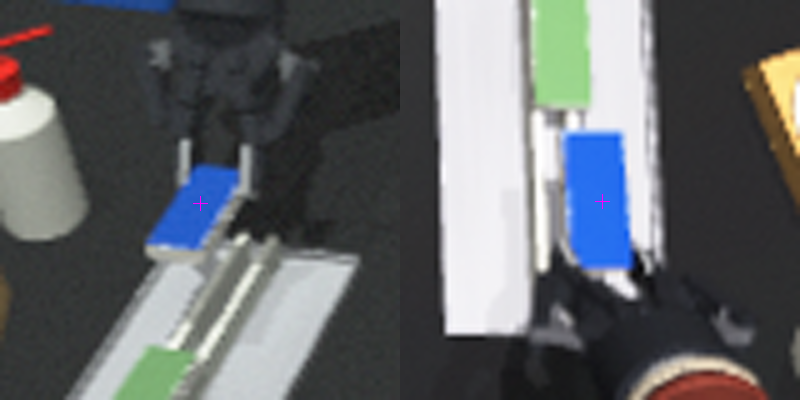

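Top view: the tile is level (within 0.4°), glaze at 112 mm as predicted, centred over the rails within about 1 mm and clear of the green tile. Lowering until contact and releasing.

Run:
```python
from rob import *
P=np.array([471,-345,30.]); R=Rplace(35)
ctrl.move_l(P,R,70); ctrl.hold(.3); f0=np.array(status.current_wrist_force()); log=[]
z=29.5
while z>22:
    P[2]=z; ctrl.move_l(P,R,20); ctrl.hold(.05); F=(np.array(status.current_wrist_force())-f0); log.append((z,F.round(1).tolist()))
    if F[2]>3: break
    z-=.7
print(log)
ctrl.grasp(20); ctrl.open_jaws(); ctrl.hold(.1)
ctrl.move_l(P-R[:,2]*70,R,120)
ctrl.move_l(P-R[:,2]*70+[0,40,60],R,150); ctrl.hold(.1); print(status.current_time())
fs=snap('s6'); tileplane(fs,np.array([500,-345,42.]))
for n,f in zip(("scene","top"),fs):
    T,k=f['T'],f['k']; M=masks(f['p'])[0]; print(n,*pca(T,k,comp(M['blue'],proj(T,k,np.array([[500,-345,42.]]))[0]),42),*pca(T,k,comp(M['green'],proj(T,k,np.array([[620,-346,42.]]))[0]),42)[:1])
crops(fs,[530,-345,42],'i',40)
```

```text
[(29.5, [0.0, -0.3, 0.6]), (28.8, [-0.8, -0.4, 0.3]), (28.1, [0.2, 0.1, 0.8]), (27.400000000000002, [-0.4, 0.2, 1.5]), (26.700000000000003, [-0.8, 0.5, 1.3]), (26.000000000000004, [0.6, 0.1, 1.2]), (25.300000000000004, [-2.6, 2.0, 6.4])]
31.0667
scene 111 c [ 505.4 -343.2   42. ] n [0.014 0.017 1.   ] e [ 1.    -0.001 -0.014] pitch -0.8 ends [ 463.  -343.1   42.6] [ 547.6 -343.2   41.5]
top 207 c [ 498.5 -343.7   42. ] n [ 0.002 -0.014  1.   ] e [ 1.     0.015 -0.002] pitch -0.1 ends [ 458.  -344.2   42. ] [ 539.8 -343.1   41.9]
scene [ 503.09557006 -346.46293727] 0.5239391458492573 [88.18419958 35.23786962] [ 622.24432041 -348.40701654]
top [ 500.39125522 -342.00589466] 0.9415319123790235 [87.85134664 36.69060499] [ 618.25713245 -345.34479587]
```

View pics/i.png

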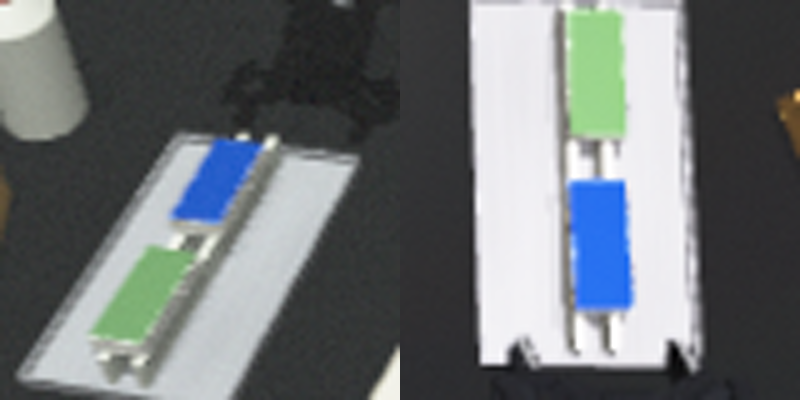

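The blue tile lies flat on both rails, offset by about 3 mm at most, and the green tile has not moved. Now the twist.

Run:
```python
from rob import *
top=np.array([565,327,135.]); R=rotax(AZ,np.radians(100))@Rt(-AZ,-AY)
wf=lambda:np.array(status.current_wrist_force())
ctrl.move_l([400,-200,250],Rt(DN,[0,-1,0]),250)
ctrl.move_pose(top+70*AZ,R); print(status.current_joint_pos(),status.current_time())
ctrl.move_l(top+5*AZ,R,120); ctrl.hold(.2); f0=wf()
h=-30.5; ctrl.move_l(top+h*AZ,R,50); print('down',(wf()-f0)@AZ,wf()-f0)
ctrl.grasp(20); ctrl.hold(.2); C=top+h*AZ
for _ in range(3):
    f=wf()-f0; print('grip',f.round(1),'lat',round(f@R[:,1],1),status.current_width(),status.current_finger_force())
    if abs(f@R[:,1])<3: break
    C=C+R[:,1]*np.clip(f@R[:,1]/12,-2,2); ctrl.move_l(C,R,30); ctrl.hold(.15)
print('shift',(C-top-h*AZ).round(1),status.current_time())
np.save('C.npy',C)
```

```text
[ 33.14042118   0.19474581 109.15558107 -21.84003918  49.81682277
  38.36298082] 34.2917
down -0.5341449735706116 [ 0.30266707 -0.23634836 -0.43565148]
grip [-12.6  -1.4   5.3] lat -8.8 39.15628998170885 22.942569248344
grip [-11.   -1.4   5.9] lat -7.1 38.74257287752307 22.9190649707175
grip [-10.2  -1.7   6.4] lat -6.2 38.94853035830845 22.901805467300846
shift [-1.6 -0.2 -0.9] 37.9333
```

Run:
```python
from rob import *
C=np.load('C.npy'); R0=rotax(AZ,np.radians(100))@Rt(-AZ,-AY)
C=C-R0[:,1]*0.6
wf=lambda:np.array(status.current_wrist_force()); j0=np.array(status.current_joint_pos())
def tw(a,lift=0):
    R=rotax(AZ,-np.radians(a))@R0
    j=np.array(ctrl.inverse_kinematics(C+lift*AZ,R)); ctrl.move_joints(j)
    f=wf(); m=np.array(status.current_wrist_torque()); print(a,lift,'axF',round(f@AZ,1),'F',f.round(1),'axM',round(m@AZ,2),'w',round(status.current_width(),1),'j6',round(status.current_joint_pos()[5],1),status.current_time())
for a in(12,24,36,48,58,66): tw(a)
for l in(1.5,3,4.5,6): tw(66,l)
np.save('C.npy',C)
```

```text
12 0 axF 9.3 F [-9.3 -1.5  5.6] axM 0.07 w 38.6 j6 52.3 38.25
24 0 axF 9.8 F [-10.7   0.5   5.5] axM 0.08 w 39.1 j6 64.3 38.5667
36 0 axF 10.3 F [-12.4   1.5   5. ] axM 0.1 w 38.8 j6 76.3 38.8833
48 0 axF 10.5 F [-13.9   2.7   4.4] axM 0.06 w 38.7 j6 88.3 39.2
58 0 axF 9.3 F [-13.8   4.7   3.1] axM 0.09 w 38.8 j6 98.3 39.4917
66 0 axF 10.1 F [-14.2   5.5   3.7] axM 0.12 w 38.5 j6 106.3 39.75
66 1.5 axF 8.3 F [-13.8   5.6   1.9] axM 0.12 w 38.5 j6 106.3 40.0
66 3 axF 8.2 F [-13.2   6.2   2. ] axM 0.12 w 38.4 j6 106.2 40.25
66 4.5 axF 7.8 F [-12.6   6.8   1.9] axM 0.08 w 38.8 j6 106.2 40.5
66 6 axF 6.2 F [-12.4   6.5   0.2] axM 0.13 w 39.1 j6 106.2 40.75
```

The axial force falls from 10 to 6 N as the tool rises, which is the stop's own spring driving the head out. Releasing and checking.

Run:
```python
from rob import *
C=np.load('C.npy'); R=rotax(AZ,np.radians(34))@Rt(-AZ,-AY)
ctrl.open_jaws(); ctrl.hold(.2); ctrl.move_l(C+75*AZ,R,120); ctrl.move_l(C+75*AZ+[-150,0,110],R,200); ctrl.hold(.2)
print(status.current_time(),status.current_wrist_force())
fs=snap('s7'); top=np.array([565,327,135.])-1.2*AZ
M=[]
for i,n in enumerate(("scene","top")):
  for tag,f in(('first',dict(np.load(n+'.npz'))),('latched',dict(np.load(n+'_s3.npz'))),('now',fs[i])):
    m=masks(f['p'])[0]['red']; c=proj(f['T'],f['k'],top[None])[0]
    try: q=comp(m,c); v,u=np.nonzero(q); print(n,tag,u.mean().round(2),v.mean().round(2),q.sum())
    except Exception as e: print(n,tag,e)
crops(fs,top,'j',30,[top])
```

```text
43.4833 [ 0.58190945  0.00731267 -0.83155817]
scene first 349.69 200.27 85
scene latched 349.26 202.05 76
scene now 349.77 200.24 86
top first 160.34 190.48 101
top latched 161.11 189.88 94
top now 160.34 190.48 101
```

View pics/j.png

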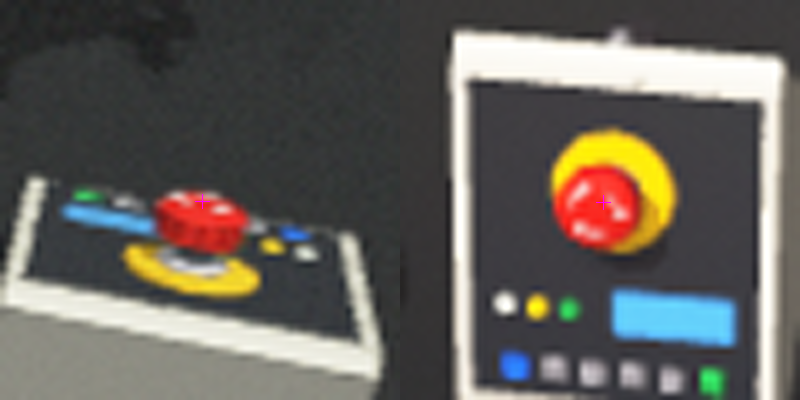

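The head stands fully out: its red centroid in both views matches the first pictures and differs from the latched ones. Nothing is touching it.

```bash
python3 -c "
from bench import ctrl
print(ctrl.hand_in())"
```

```text
the job is handed in; nothing more can be done
None
```

The job is handed in, with no verdict returned: the stop was latched, then twisted until it sprang fully out again, and the blue tile lies flat, glaze up, on both rails in front of the green one (about 43.5 s of 69 s used).

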